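# Slide the stock boxes down the feed tray

### The job

On the sloped feed tray of the stockroom bench, slide the orange box and the green box down their lanes, without lifting them, until each sits square on the slope and rests against the blue stop at the low end. Leave the purple box where it is on the level shelf.

Things in the scene. Friction and masses are not known exactly. Their poses are not given: they have to be found in the camera images.
- tray: fixed tray, 264 mm wide; origin on the bench, z up, x level, downhill, y across. Level wooden shelf 65 mm high from x -170 to -50 mm (back open), then a white 15 degree slope, 155 mm long, down to a blue stop 40 mm high, 12 thick, square to the slope. 3 lanes at y -86, 0, 86 mm, 80 mm clear; walls 6 mm thick, 25 mm above the floor. Boxes may stick on the slope: push them all the way.
- orange_box: orange lidded plastic box, 70 mm long (x) x 60 wide (y) x 60 high, about 180 g; origin at the centre of its underside, z up. Starts upright on the tray's level shelf, in any of the lanes, its x within 6 degrees of the tray's x. To be slid down: against the stop its origin is at x 66, z 34 mm in the tray's frame.
- green_box: lime green lidded plastic box, 70 mm long (x) x 60 wide (y) x 60 high, about 180 g; origin at the centre of its underside, z up. Starts upright on the tray's level shelf, in any of the lanes, its x within 6 degrees of the tray's x. To be slid down: against the stop its origin is at x 66, z 34 mm in the tray's frame.
- purple_box: purple lidded plastic box, 70 mm long (x) x 60 wide (y) x 60 high, about 180 g; origin at the centre of its underside, z up. Starts upright on the tray's level shelf, in any of the lanes, its x within 6 degrees of the tray's x. To be left where it is.
Not all that is in view belongs to the job. There is more than one size of the orange_box; the one meant has the size given above.

How it is judged:
By the outcome, as a careful person would: the job done as asked, in the order asked, and still so for the second after the job is handed in, with the robot touching nothing.
It also fails if it takes over 54 s, if anything falls off the work surface, if the arm or the gripper's body presses on something with over 40 N, if the wrist force passes 120 N, or if a joint passes its speed limit or range.

### The arm

A 7-joint arm with a two-finger parallel gripper is mounted at the origin on the work surface. World frame = base frame: x ahead of the robot, y to its left, z up, the work surface at z = 0. Lengths are in m, angles in rad, forces in N, time in s.
With the tool pointing down it reaches from about 0.4 to 0.85 m from the base axis. Payload 10.4 kg.
Tool frame: the origin (TCP) lies between the finger pads; the fingertips stand tips_ahead ahead of it and the grasp point (between the pads) lies 11 mm behind it (tips_ahead is the distance from the TCP to the fingertips, in m); z points along the fingers, x is the direction in which the jaws open and shut, and the axes are right-handed (so a half turn about z gives the same grasp; the last joint's range is limited). The gripper opens to 87 mm and grips with 3 to 60 N. Pads are 19 mm wide; open, the fingers measure 117 mm over their backs; the gripper's body (75 mm by 190 mm) begins 51 mm behind the grasp point.
Start: joints at [1.221, 0.332, -0.065, 1.46, 0.022, 1.35, -0.088], TCP at [0.201, -0.592, 0.231] pointing down, gripper open.
Joint ranges: [-2.6, 2.6], [-0.5, 2.12], [-1.47, 1.34], [0.16, 2.42], [-1.27, 4.41], [0.06, 2.06], [-2.6, 2.6]. Speed limits (rad/s): [2.22, 2.22, 2.79, 2.79, 3.14, 3.14, 3.14].

### API

Orientations are given as a unit quaternion [x, y, z, w].
In Python, from bench import read_state, camera, close_job, tips_ahead gives the robot as it stands.
- The arm moves only by the tool arm_command, never from a script. Its argument "commands" is a list that holds one entry, the list of rows, each a list of 7 numbers: the turn, a rotation vector about the tool's x, y, z in rad, then the shift along the tool's x, y, z in m, then the opening in per cent of the stroke, from 0 (shut) to 100 (fully open). In form: [[[rx, ry, rz, x, y, z, claw], ...]]. A call has 1 to 20 rows; each row shifts and turns the commanded pose from where the row before left it, along the tool's axes as they then stand; what a row does not reach is not made up. A row lasts 1/8 s, in which the tool goes at most 62.5 mm and 10.7 degrees, less where a joint would pass 70% of its speed; a pose out of reach is approached as far as the arm can. A call with a gripper value outside its range is refused whole. The fingers move at their own pace and stop on an object; "newtons" is the grip in N (left out, the last holds). Time passes only in rows, so rows that do not move let the fingers close. It gives the time, the measured TCP pose, the force and the opening at its end, in the units of the state.
- read_state(): the state, without advancing time (a new reading comes with each control period).
- camera(name): name is "scene" or "top" or "wrist"; returns a dict with "frame" (384x512x3 uint8, red, green, blue), "vfov" (degrees; the focal length in pixels is half the picture's height over the tangent of half this angle, whatever the lens; pixels are square), "cx", "cy" (the principal point, pixels), "k1" (the pictures are not rectified: a ray, as slopes to the right and down, at radius r is drawn at 1 + k1 r^2 times it, then the intrinsics apply), "R" (3x3) and "t" (3): a world point X has camera coordinates R X + t. Camera axes: x right, y down, z forward; pixel columns grow to the right and rows downward; lengths in m; the calibration is good to about 2 mm. A picture is of the moment at which its call begins. There is no depth.
- close_job(): hands the job in, once; it reports no verdict.
The state is a dict: "time": time; "joint_positions": joint angles; "joint_vel": joint speeds; "joint_torque": joint torques, N m; "ee_pos": TCP position; "eef_rot": TCP orientation; "ft_force": force on the tool from outside, world axes, zero at the start; "torque": the same for the moment, N m; "width": finger opening in m.
Only numpy, scipy, OpenCV 4.12 (cv2) and the standard library are available. Lean on these libraries where they do the work, as an engineer would, in place of code of your own. Each camera call takes 0.05 s, during which the arm holds its last target.

## Working session

There is one attempt and no reset: what is moved stays moved. The work goes in short steps, Python scripts to look and compute and a tool call to move; the robot and the scene stay as the last step left them, time stands still between calls to the robot, and variables do not carry over. Pictures are saved under pics/ and viewed, and the job is handed in when it is done.

Besides the shell and the picture viewer there is one more tool, called as name(argument=value, ...) on one line, values as JSON. arm_command: Moves the arm, as the interface text tells. Its arguments: {"type":"object","properties":{"commands":{"type":"array"},"newtons":{"type":"number"}},"required":["commands"]}

```bash
mkdir -p pics; ls; cat > h.py <<'E'
import numpy as np,cv2
from bench import *
def save(n,f): cv2.imwrite('pics/'+n,cv2.cvtColor(f,cv2.COLOR_RGB2BGR))
def intr(c):
    H=c['frame'].shape[0]; f=H/2/np.tan(np.radians(c['vfov'])/2); return f
def ray(c,u,v):
    f=intr(c); d=np.array([(u-c['cx'])/f,(v-c['cy'])/f]); s=d.copy()
    for _ in range(30): s=d/(1+c['k1']*(s@s))
    R=np.array(c['R']);t=np.array(c['t'])
    return -R.T@t, R.T@np.array([s[0],s[1],1.])
def onz(c,u,v,z):
    o,d=ray(c,u,v); return o+d*(z-o[2])/d[2]
def proj(c,X):
    p=np.array(c['R'])@np.array(X)+np.array(c['t']); s=p[:2]/p[2]; s=s*(1+c['k1']*(s@s)); return s*intr(c)+[c['cx'],c['cy']]
E
python3 - <<'E'
from h import *
import pickle
d={}
for n in ['scene','top','wrist']:
    c=camera(n); d[n]=c; save(n+'0.png',c['frame']); print(n,c['vfov'],c['k1'],(-np.array(c['R']).T@c['t']).round(3))
pickle.dump(d,open('c0.pkl','wb'))
s=read_state();print(s,tips_ahead)
E
```

```text
pics
scene 47.6471414506737 -0.14800115698149777 [1.194 0.202 0.606]
top 52.13200746264606 -0.041774741144139683 [ 0.31  -0.057  0.801]
wrist 69.26953105896808 0.01429178093576656 [ 0.265 -0.57   0.384]
{'time': 0.15, 'joint_positions': array([ 1.22137571,  0.33268957, -0.06471942,  1.46076706,  0.02160442,
        1.34987615, -0.08846385]), 'joint_vel': array([ 0.00118495, -0.00213172, -0.00183309, -0.00341052,  0.00160344,
        0.00206297, -0.00093626]), 'joint_torque': array([-3.35790746e-04, -6.23641849e+01,  2.42374151e-02, -3.90141070e+01,
       -6.12058514e-02,  3.72802082e-02,  1.45676549e-04]), 'ee_pos': array([ 0.2005641 , -0.59164377,  0.22995102]), 'eef_rot': array([ 8.12742929e-01, -5.82622226e-01, -4.36743400e-04, -2.86384222e-04]), 'ft_force': array([-0.46523156, -0.05681146, -0.10552518]), 'torque': array([ 0.00038218,  0.06476404, -0.04949434]), 'width': 0.0868439796757179} 0.008
```

View pics/scene0.png

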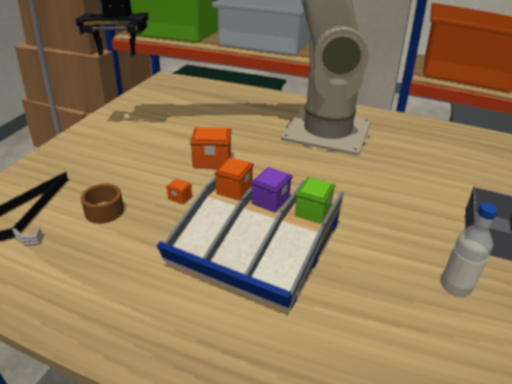

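View pics/top0.png

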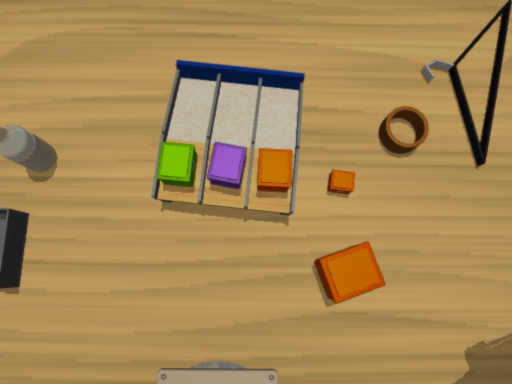

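View pics/wrist0.png

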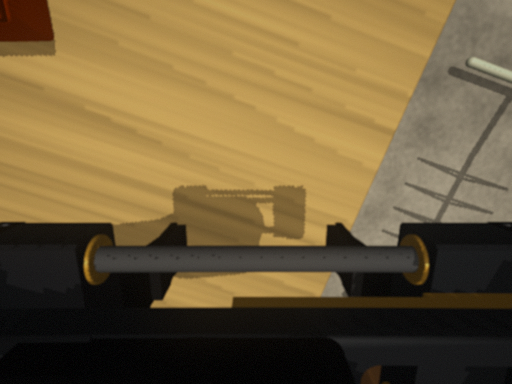

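Top picture: orange candidates are the shelf box (275,170), a small cube (342,181), a large box (350,272) and a brown mug (406,129). The shelf box fits the description, and I'll check it in a close crop. Green is at (177,164) and purple at (227,165).

```bash
python3 - <<'E'
from h import *
import pickle
d=pickle.load(open('c0.pkl','rb'));c=d['top'];f=c['frame']
save('crop0.png',cv2.resize(f[50:230,140:370],None,fx=3.3,fy=3.3,interpolation=cv2.INTER_CUBIC))
h=cv2.cvtColor(f,cv2.COLOR_RGB2HSV)
for n,lo,hi in [('or',3,14),('gr',35,60),('pu',125,145),('bl',110,124)]:
    m=((h[...,0]>=lo)&(h[...,0]<=hi)&(h[...,1]>(170 if n!='pu' else 120))&(h[...,2]>50)).astype(np.uint8)
    cs,_=cv2.findContours(m,cv2.RETR_EXTERNAL,cv2.CHAIN_APPROX_NONE)
    for k in cs:
        if cv2.contourArea(k)>150:
            r=cv2.minAreaRect(k); print(n,r,cv2.boxPoints(r).round(1).tolist(), [onz(c,u,v,0.125)[:2].round(4).tolist() for u,v in cv2.boxPoints(r)])
E
```

```text
or ((349.1438293457031, 272.3835754394531), (48.572078704833984, 59.22282409667969), 69.44395446777344) [[312.8999938964844, 260.0], [368.29998779296875, 239.1999969482422], [385.3999938964844, 284.70001220703125], [329.8999938964844, 305.5]] [[0.3213, -0.1656], [0.3573, -0.2626], [0.2802, -0.2888], [0.2458, -0.1931]]
or ((340.9356384277344, 181.6435546875), (25.671960830688477, 22.78635025024414), 5.710593223571777) [[327.0, 191.6999969482422], [329.29998779296875, 169.0], [354.79998779296875, 171.60000610351562], [352.6000061035156, 194.3000030517578]] [[0.4403, -0.1927], [0.4814, -0.1978], [0.4772, -0.2435], [0.4361, -0.2379]]
or ((274.550048828125, 170.15000915527344), (34.35238265991211, 42.397300720214844), 3.3664608001708984) [[256.20001220703125, 190.3000030517578], [258.6000061035156, 148.0], [292.8999938964844, 150.0], [290.5, 192.3000030517578]] [[0.4415, -0.0679], [0.5187, -0.0719], [0.5157, -0.1334], [0.4385, -0.1282]]
gr ((176.86244201660156, 163.7816619873047), (36.67543029785156, 42.95320510864258), 7.594643592834473) [[155.8000030517578, 182.60000610351562], [161.5, 140.10000610351562], [197.89999389648438, 144.89999389648438], [192.1999969482422, 187.5]] [[0.4535, 0.1086], [0.5318, 0.1026], [0.5233, 0.037], [0.4455, 0.0443]]
pu ((226.42308044433594, 164.88461303710938), (32.947513580322266, 41.18438720703125), 11.309932708740234) [[206.1999969482422, 181.8000030517578], [214.3000030517578, 141.5], [246.60000610351562, 147.89999389648438], [238.5, 188.3000030517578]] [[0.4558, 0.02], [0.53, 0.0077], [0.5186, -0.0504], [0.4448, -0.037]]
bl ((239.39801025390625, 74.58213806152344), (126.77472686767578, 15.400897026062012), 6.155168533325195) [[175.60000610351562, 75.4000015258789], [177.1999969482422, 60.099998474121094], [303.20001220703125, 73.69999694824219], [301.6000061035156, 89.0]] [[0.6574, 0.0832], [0.6885, 0.0815], [0.6639, -0.1544], [0.6331, -0.1508]]
```

View pics/crop0.png

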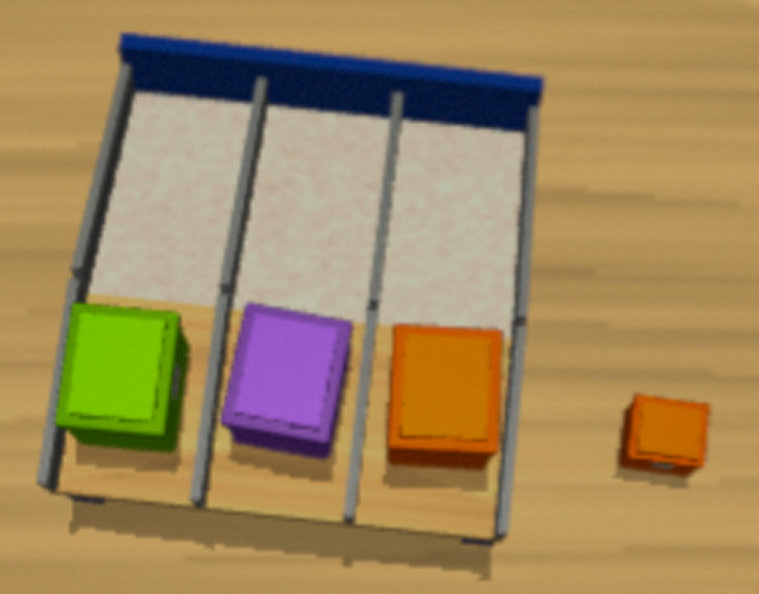

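```bash
python3 - <<'E'
from h import *
import pickle
d=pickle.load(open('c0.pkl','rb'));c=d['top']
L=[((45,485),(-170,129,90)),((198,500),(-170,43,90)),((350,520),(-170,-43,90)),((503,538),(-170,-129,90)),
((77,270),(-48,129,90)),((226,290),(-48,43,90)),((373,305),(-48,-43,90)),((520,320),(-48,-129,90)),
((122,36),(122,132,60.5)),((542,78),(122,-132,60.5))]
P=[];Q=[]
for (u,v),X in L:
    P.append(onz(c,140+u/3.3,50+v/3.3,X[2]/1000)[:2]);Q.append(np.array(X[:2])/1000)
P=np.array(P);Q=np.array(Q)
H=(Q-Q.mean(0)).T@(P-P.mean(0));a=np.arctan2(H[0,1]-H[1,0],H[0,0]+H[1,1])
R=np.array([[np.cos(a),-np.sin(a)],[np.sin(a),np.cos(a)]]);t=P.mean(0)-R@Q.mean(0)
print(np.degrees(a),t,((P-Q@R.T-t)*1000).round(1))
# boxes: lid top corners from crop
for n,k in dict(gr=[(75,305),(182,312),(164,433),(57,425)],pu=[(247,304),(352,320),(327,440),(222,422)],orr=[(393,325),(503,328),(500,455),(388,452)]).items():
    W=np.array([onz(c,140+u/3.3,50+v/3.3,.125)[:2] for u,v in k]); T=(W-t)@R
    e=T[0]+T[1]-T[2]-T[3]; print(n,(T.mean(0)*1000).round(1),np.degrees(np.arctan2(e[1],e[0])).round(1),np.linalg.norm(e)/2)
np.save('tray.npy',[a,*t])
E
```

```text
-5.658511571542077 [ 0.590929  -0.0241277] [[-0.5 -1.1]
 [ 0.4 -1.1]
 [-1.6 -0.1]
 [-2.4  0.6]
 [ 3.7 -0.7]
 [ 1.  -1.1]
 [ 1.4  0.2]
 [ 2.   1.6]
 [-2.5 -0.1]
 [-1.4  1.8]]
gr [-108.    88.3] -0.1 0.06739817970860827
pu [-99.8  -1.5] -4.7 0.06734861931693215
orr [-100.6  -87.6] 3.8 0.0703593349916375
```

```bash
cat >> h.py <<'E'
from scipy.spatial.transform import Rotation as Ro
a,tx,ty=np.load('tray.npy'); TR=Ro.from_euler('z',a); T0=np.array([tx,ty,0])
def tray():
    s=read_state(); p=TR.inv().apply(s['ee_pos']-T0)*1000
    G=Ro.from_quat(s['eef_rot']); 
    rel=TR.inv()*G
    print('t',s['time'],'tray mm',p.round(1),'F(tray)',TR.inv().apply(s['ft_force']).round(1),'w',round(s['width']*1000,1),'axes x,y,z',rel.as_matrix().T.round(3).tolist())
    return p,G
def goto(target,tilt=0):
    p,G=tray(); w=TR.apply(np.array(target)/1000)+T0
    s=read_state()
    # desired: x=-tray y; z down tilted (tilt deg: normal to slope)
    b=np.radians(tilt); z=[-np.sin(b),0,-np.cos(b)]; x=[0,-1,0]; y=np.cross(z,x)
    D=TR*Ro.from_matrix(np.array([x,y,z]).T)
    print('turn rotvec tool',(G.inv()*D).as_rotvec().round(4),'shift tool now (m)',G.inv().apply(w-s['ee_pos']).round(4),'shift after turn',D.inv().apply(w-s['ee_pos']).round(4))
E
python3 - <<'E'
from h import *
goto([-160,-87.6,165])
E
```

```text
t 0.15 tray mm [-332.5 -603.2  230. ] F(tray) [-0.5 -0.1 -0.1] w 86.8 axes x,y,z [[0.413, -0.911, -0.001], [-0.911, -0.413, 0.0], [-0.0, 0.001, -1.0]]
turn rotvec tool [3.000e-04 1.000e-03 4.257e-01] shift tool now (m) [-0.3983 -0.37    0.0654] shift after turn [-0.5156 -0.1725  0.065 ]
```

arm_command(commands=[[[0,0,0.085,0,0,0,30],[0,0,0.085,0,0,0,30],[0,0,0.085,0,0,0,30],[0,0,0.085,0,0,0,30],[0,0,0.085,0,0,0,30],[0,0,0,-0.043,-0.0144,0,30],[0,0,0,-0.043,-0.0144,0,30],[0,0,0,-0.043,-0.0144,0,30],[0,0,0,-0.043,-0.0144,0,30],[0,0,0,-0.043,-0.0144,0,30],[0,0,0,-0.043,-0.0144,0,30],[0,0,0,-0.043,-0.0144,0,30],[0,0,0,-0.043,-0.0144,0,30],[0,0,0,-0.043,-0.0144,0,30],[0,0,0,-0.043,-0.0144,0,30],[0,0,0,-0.043,-0.0144,0,30],[0,0,0,-0.043,-0.0144,0,30]]])

```text
time: 2.28
ee_pos: [0.4235, -0.094, 0.2306]
eef_rot: [-0.671, 0.741, -0.0, -0.0]
ft_force: [0.7, 0.3, 0.7]
width: 0.0263
```

```bash
python3 - <<'E'
from h import *
goto([-160,-87.6,165])
c=camera('wrist');save('w1.png',c['frame'])
c=camera('top');save('t1.png',c['frame'])
E
```

```text
t 2.275 tray mm [-159.7  -86.   230.6] F(tray) [0.6 0.3 0.7] w 26.3 axes x,y,z [[0.0, -1.0, 0.0], [-1.0, -0.0, -0.0], [0.0, -0.0, -1.0]]
turn rotvec tool [-0.0002 -0.0004  0.0004] shift tool now (m) [0.0016 0.0003 0.0656] shift after turn [0.0016 0.0003 0.0656]
```

View pics/w1.png

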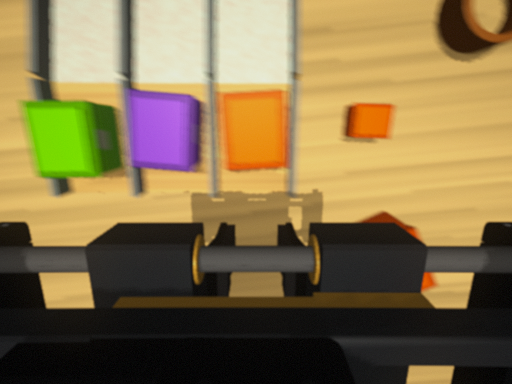

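View pics/t1.png

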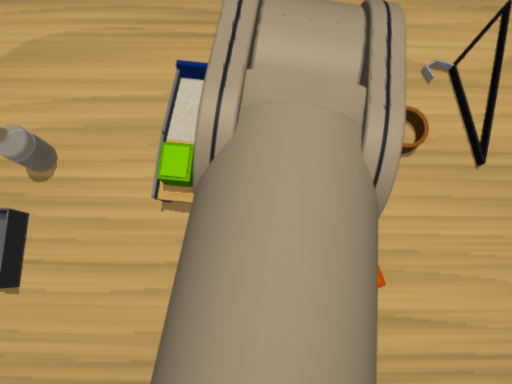

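arm_command(commands=[[[0,0,0,0.001,0,0.025,30],[0,0,0,0,0,0.025,30],[0,0,0,0,0,0.025,30],[0,0,0,0,0,0.025,30],[0,0,0,0,0,0.025,30],[0,0,0,0,0,0.015,30],[0,0,0,0,0,0.005,30],[0,0,0,0,0,0,30]]])

```text
time: 3.38
ee_pos: [0.4233, -0.0965, 0.0858]
eef_rot: [-0.672, 0.741, -0.0, 0.0]
ft_force: [0.3, -0.6, -0.2]
width: 0.0258
```

```bash
python3 - <<'E'
from h import *
tray()
c=camera('scene');save('s2.png',c['frame'][100:310,140:380].repeat(3,0).repeat(3,1)[:600,:800])
E
```

```text
t 3.375 tray mm [-159.7  -88.5   85.8] F(tray) [ 0.4 -0.5 -0.2] w 25.8 axes x,y,z [[0.001, -1.0, 0.0], [-1.0, -0.001, -0.0], [0.0, -0.0, -1.0]]
```

View pics/s2.png

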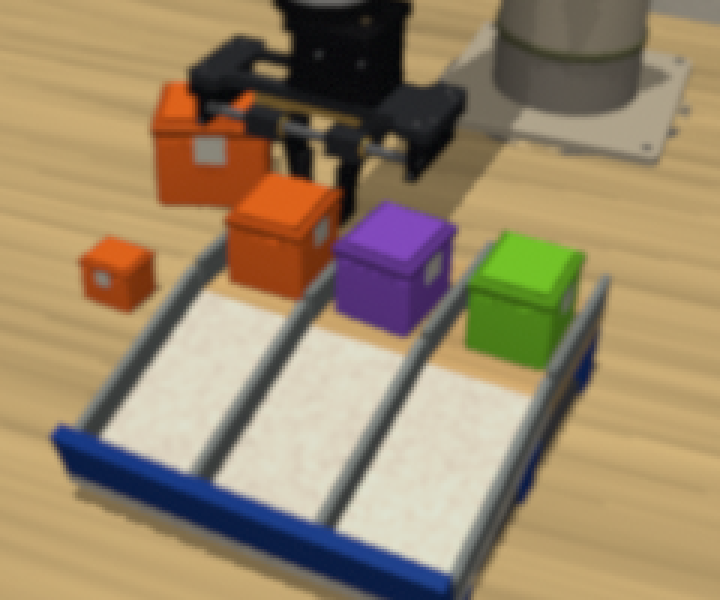

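arm_command(commands=[[[0,0,0,-0.001,-0.005,0,30],[0,0,0,0,-0.005,0,30],[0,0,0,0,-0.005,0,30],[0,0,0,0,-0.005,0,30],[0,0,0,0,-0.005,0,30],[0,0,0,0,-0.005,0,30],[0,0,0,0,-0.005,0,30],[0,0,0,0,-0.005,0,30],[0,0,0,0,0,0,30]]])

```text
time: 4.55
ee_pos: [0.4636, -0.0993, 0.0856]
eef_rot: [-0.672, 0.741, -0.0, 0.0]
ft_force: [-0.2, -0.1, -0.4]
width: 0.0263
```

```bash
python3 - <<'E'
from h import *
tray()
c=camera('scene');save('s3.png',c['frame'][100:310,140:380].repeat(3,0).repeat(3,1)[:600,:800])
c=camera('wrist');save('w3.png',c['frame'])
E
```

```text
t 4.55 tray mm [-119.3  -87.3   85.6] F(tray) [-0.2 -0.2 -0.4] w 26.3 axes x,y,z [[0.001, -1.0, -0.0], [-1.0, -0.001, -0.001], [0.001, 0.0, -1.0]]
```

View pics/s3.png

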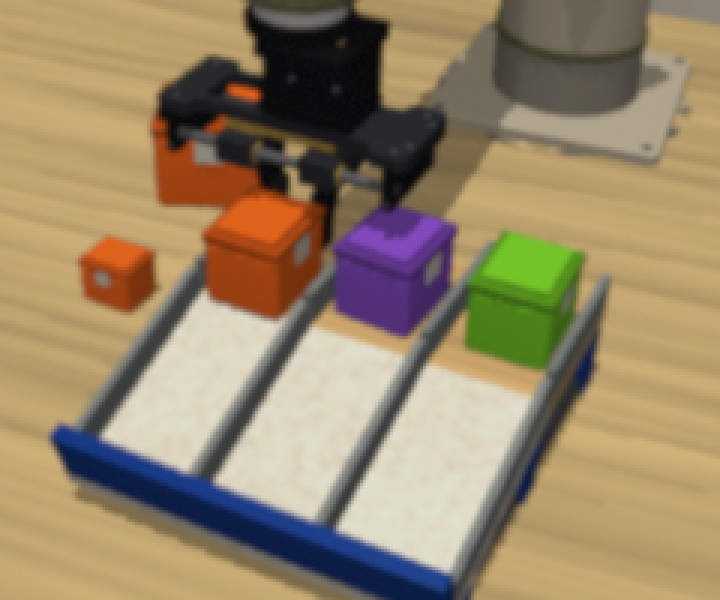

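View pics/w3.png

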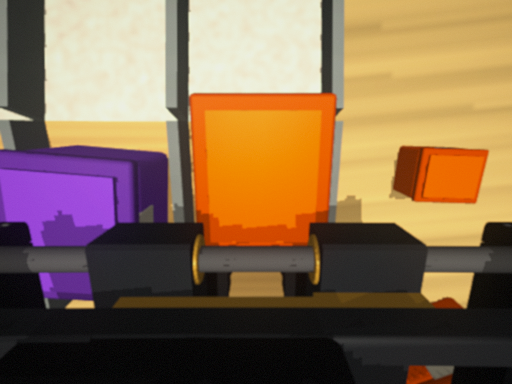

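arm_command(commands=[[[0,0,0,0,0,-0.004,30],[0,0,0,0,-0.005,-0.002,30],[0,0,0,0,-0.005,0,30],[0,0,0,0,-0.005,0,30],[0,0,0,0,-0.005,0,30],[0,0,0,0,-0.005,0,30],[0,0,0,0,-0.005,0,30],[0,0,0,0,-0.005,0,30],[0,0,0,0,-0.005,0,30],[0,0,0,0,0,0,30]]])

```text
time: 5.9
ee_pos: [0.5034, -0.1032, 0.0916]
eef_rot: [-0.672, 0.741, -0.0, 0.0]
ft_force: [-0.3, 0.3, 0.7]
width: 0.0261
```

```bash
python3 - <<'E'
from h import *
goto([-60,-87,85],15)
c=camera('scene');save('s4.png',c['frame'][100:310,140:380].repeat(3,0).repeat(3,1)[:600,:800])
c=camera('wrist');save('w4.png',c['frame'])
E
```

```text
t 5.9 tray mm [-79.3 -87.3  91.6] F(tray) [-0.3  0.2  0.7] w 26.1 axes x,y,z [[0.001, -1.0, -0.0], [-1.0, -0.001, -0.001], [0.001, 0.0, -1.0]]
turn rotvec tool [-2.626e-01  1.000e-04  7.000e-04] shift tool now (m) [-0.0003 -0.0193  0.0066] shift after turn [-0.0003 -0.0203  0.0014]
```

View pics/s4.png

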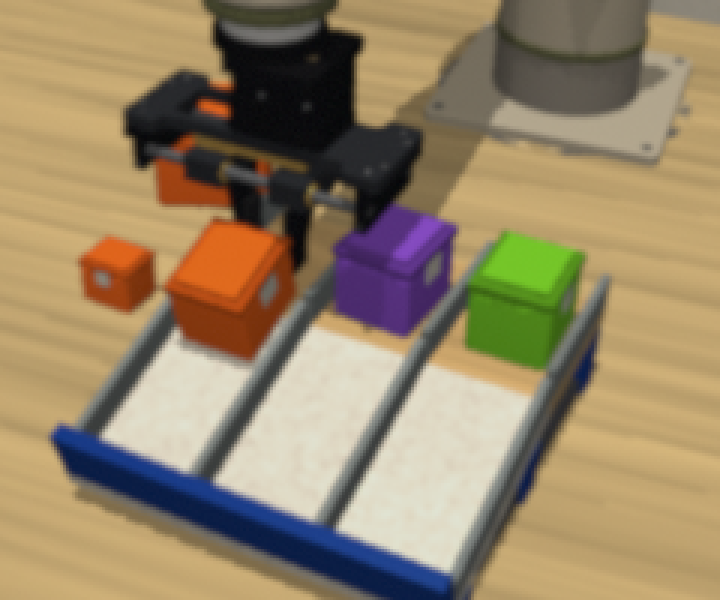

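View pics/w4.png

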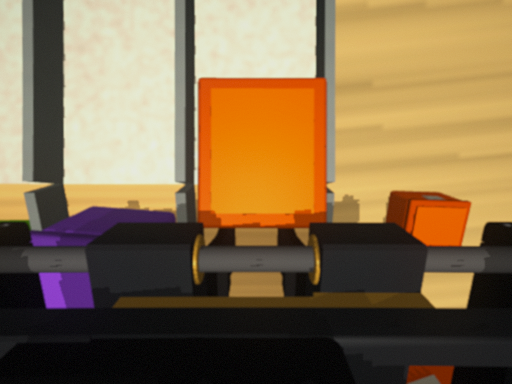

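arm_command(commands=[[[0,0,0,0,-0.005,0,30],[0,0,0,0,-0.005,0,30],[0,0,0,0,-0.005,0,30],[0,0,0,0,-0.005,0.001,30],[0,0,0,0,-0.005,0.001,30],[0,0,0,0,-0.005,0.001,30],[0,0,0,0,-0.005,0.001,30],[0,0,0,0,-0.005,0.001,30],[0,0,0,0,-0.005,0.001,30],[0,0,0,0,-0.005,0.001,30],[0,0,0,0,-0.005,0.002,30],[0,0,0,0,0,0,30]]])

```text
time: 7.5
ee_pos: [0.5579, -0.1086, 0.0824]
eef_rot: [-0.672, 0.741, -0.0, 0.0]
ft_force: [-0.2, 0.4, -0.5]
width: 0.0257
```

```bash
python3 - <<'E'
from h import *
goto([-25,-87,85],15)
c=camera('scene');save('s5.png',c['frame'][100:310,140:380].repeat(3,0).repeat(3,1)[:600,:800])
c=camera('wrist');save('w5.png',c['frame'])
E
```

```text
t 7.5 tray mm [-24.5 -87.3  82.4] F(tray) [-0.3  0.4 -0.5] w 25.7 axes x,y,z [[0.001, -1.0, -0.0], [-1.0, -0.001, -0.0], [0.0, 0.0, -1.0]]
turn rotvec tool [-2.62e-01  1.00e-04  7.00e-04] shift tool now (m) [-0.0003  0.0005 -0.0026] shift after turn [-0.0003  0.0011 -0.0024]
```

View pics/s5.png

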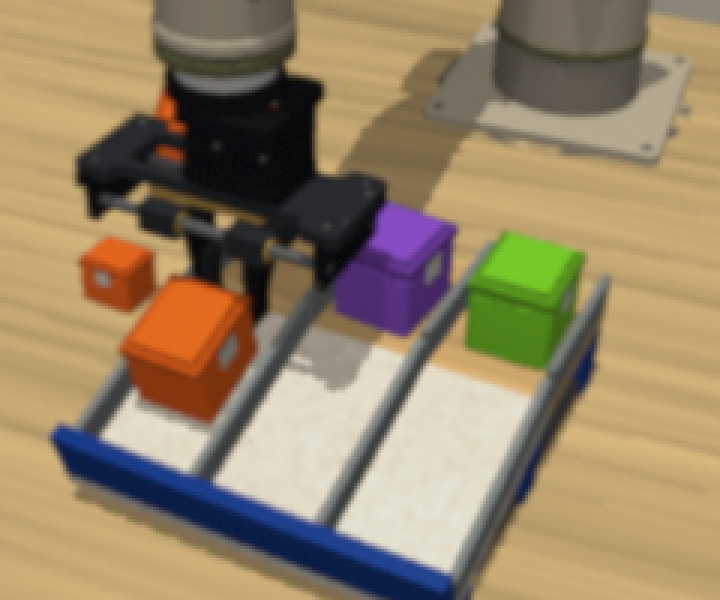

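View pics/w5.png

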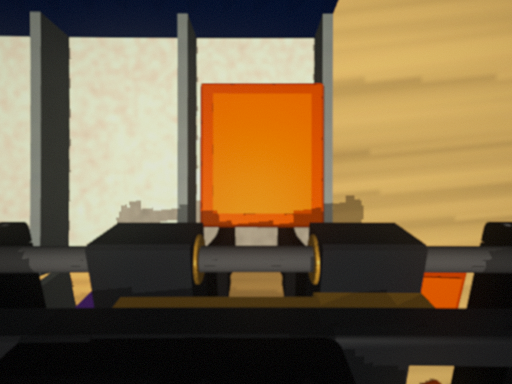

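arm_command(commands=[[[0,0,0,0,0.003,0,30],[-0.087,0,0,0,0,0,30],[-0.087,0,0,0,0,0,30],[-0.088,0,0,0,0,0,30],[0,0,0,0,0,0,30],[0,0,0,0,-0.005,0,30],[0,0,0,0,-0.005,0,30],[0,0,0,0,-0.005,0,30],[0,0,0,0,-0.005,0,30],[0,0,0,0,-0.005,0,30],[0,0,0,0,-0.005,0,30],[0,0,0,0,-0.005,0,30],[0,0,0,0,-0.005,0,30],[0,0,0,0,-0.005,0,30],[0,0,0,0,-0.004,0,30],[0,0,0,0,0,0,30]]])

```text
time: 9.6
ee_pos: [0.6019, -0.1129, 0.0696]
eef_rot: [-0.666, 0.735, 0.097, -0.088]
ft_force: [-0.1, -0.7, -0.1]
width: 0.0258
```

```bash
cat >> h.py <<'E'
def slope():
    p,G=tray(); c,s=np.cos(np.radians(15)),np.sin(np.radians(15))
    F=TR.inv().apply(read_state()['ft_force'])
    print('s',((p[0]+50)*c-(p[2]-65)*s).round(1),'perp',((p[2]-65)*c+(p[0]+50)*s).round(1),'F along',round(F[0]*c-F[2]*s,1))
E
python3 - <<'E'
from h import *
slope()
c=camera('scene');save('s6.png',c['frame'][100:310,140:380].repeat(3,0).repeat(3,1)[:600,:800])
c=camera('wrist');save('w6.png',c['frame'])
E
```

```text
t 9.6 tray mm [ 19.7 -87.3  69.6] F(tray) [-0.  -0.7 -0.1] w 25.8 axes x,y,z [[0.001, -1.0, -0.0], [-0.966, -0.001, 0.259], [-0.259, -0.0, -0.966]]
s 66.2 perp 22.5 F along 0.0
```

View pics/s6.png

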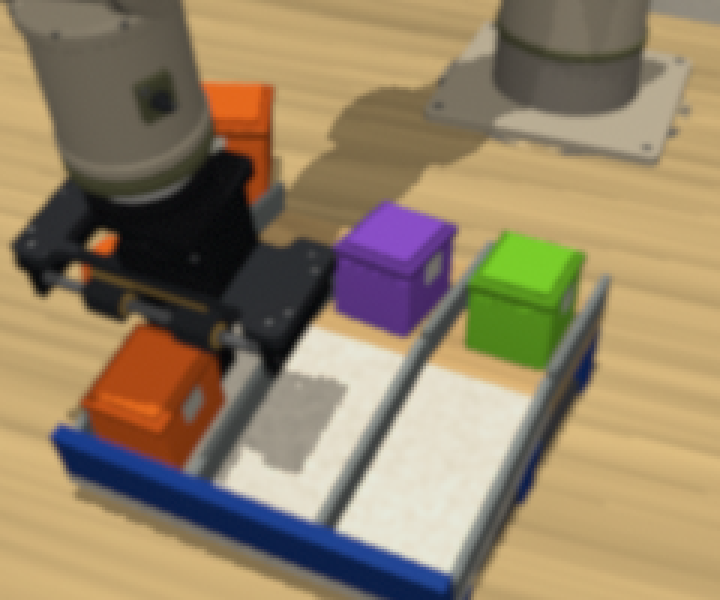

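View pics/w6.png

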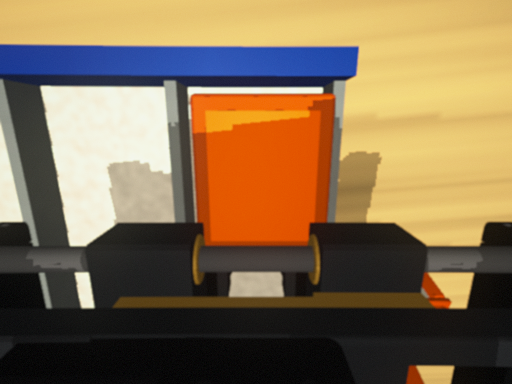

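Not yet at the stop; a few mm remain. Now fine steps.

arm_command(commands=[[[0,0,0,0,-0.003,0,30],[0,0,0,0,-0.002,0,30],[0,0,0,0,-0.002,0,30],[0,0,0,0,0,0,30]]])

```text
time: 10.2
ee_pos: [0.6086, -0.1136, 0.068]
eef_rot: [-0.666, 0.735, 0.097, -0.088]
ft_force: [-0.1, 0.6, 1.1]
width: 0.026
```

```bash
python3 - <<'E'
from h import *
slope()
E
```

```text
t 10.2 tray mm [ 26.4 -87.3  68. ] F(tray) [-0.2  0.6  1.1] w 26.0 axes x,y,z [[0.001, -1.0, 0.0], [-0.966, -0.001, 0.259], [-0.259, -0.0, -0.966]]
s 73.0 perp 22.6 F along -0.5
```

arm_command(commands=[[[0,0,0,0,-0.001,0,30],[0,0,0,0,-0.001,0,30],[0,0,0,0,0,0,30]]])

```text
time: 10.58
ee_pos: [0.6104, -0.1138, 0.0675]
eef_rot: [-0.666, 0.735, 0.097, -0.088]
ft_force: [0.1, -0.7, -0.4]
width: 0.0262
```

```bash
python3 - <<'E'
from h import *
slope()
c=camera('wrist');save('w7.png',c['frame'])
E
```

```text
t 10.575 tray mm [ 28.2 -87.4  67.5] F(tray) [ 0.2 -0.7 -0.4] w 26.2 axes x,y,z [[0.001, -1.0, 0.0], [-0.966, -0.0, 0.259], [-0.259, -0.0, -0.966]]
s 74.9 perp 22.7 F along 0.3
```

View pics/w7.png

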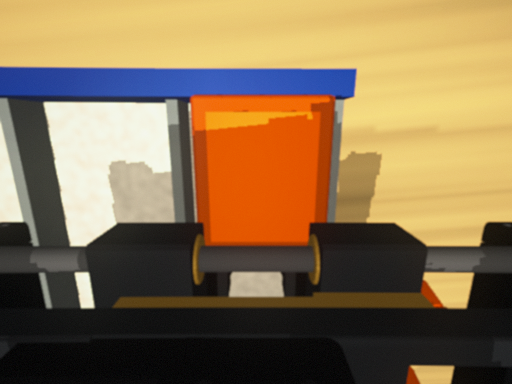

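arm_command(commands=[[[0,0,0,0,-0.001,0,30],[0,0,0,0,0,0,30]]])

```text
time: 10.88
ee_pos: [0.611, -0.1138, 0.0674]
eef_rot: [-0.666, 0.735, 0.097, -0.088]
ft_force: [-3.2, 1.2, 2.4]
width: 0.0264
```

```bash
python3 - <<'E'
from h import *
slope()
E
```

```text
t 10.875 tray mm [ 28.8 -87.3  67.4] F(tray) [-3.3  0.9  2.4] w 26.4 axes x,y,z [[0.001, -1.0, 0.0], [-0.966, -0.001, 0.26], [-0.26, -0.0, -0.966]]
s 75.5 perp 22.7 F along -3.8
```

arm_command(commands=[[[0,0,0,0,-0.001,0,30],[0,0,0,0,0,0,30]]])

```text
time: 11.12
ee_pos: [0.611, -0.1138, 0.0674]
eef_rot: [-0.666, 0.734, 0.098, -0.089]
ft_force: [-10.5, 1.2, 7.0]
width: 0.026
```

```bash
python3 - <<'E'
from h import *
slope()
E
```

```text
t 11.125 tray mm [ 28.8 -87.3  67.4] F(tray) [-10.6   0.2   7. ] w 26.0 axes x,y,z [[0.001, -1.0, 0.0], [-0.965, -0.001, 0.262], [-0.262, -0.0, -0.965]]
s 75.5 perp 22.7 F along -12.0
```

arm_command(commands=[[[0,0,0,0,-0.001,0,30],[0,0,0,0,0,0,30]]])

```text
time: 11.38
ee_pos: [0.611, -0.1138, 0.0674]
eef_rot: [-0.666, 0.734, 0.099, -0.09]
ft_force: [-15.8, 1.9, 13.1]
width: 0.0263
```

```bash
python3 - <<'E'
from h import *
slope()
c=camera('wrist');save('w8.png',c['frame'])
E
```

```text
t 11.375 tray mm [ 28.8 -87.3  67.4] F(tray) [-15.9   0.4  13.1] w 26.3 axes x,y,z [[0.001, -1.0, 0.0], [-0.964, -0.001, 0.264], [-0.264, -0.001, -0.964]]
s 75.5 perp 22.7 F along -18.8
```

View pics/w8.png

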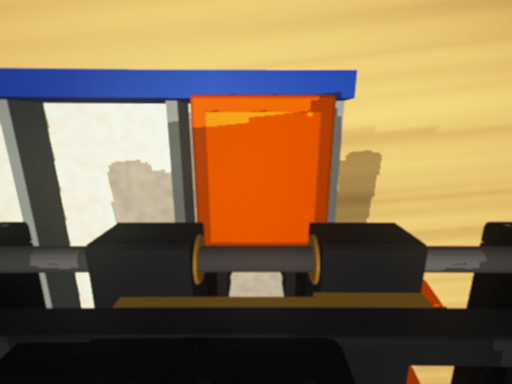

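arm_command(commands=[[[0,0,0,0,0.003,0,30],[0,0,0,0,0.003,0,30],[0,0,0,0,0.01,0,30],[0,0,0,0,0.01,0,30],[0,0,0,0,0,-0.03,30],[0,0,0,0,0,-0.04,30],[0,0,0,0,0,-0.04,30],[0.087,0,0,0,0,-0.01,30],[0.087,0,0,0,0,0,30],[0.088,0,0,0,0,0,30],[0,0,0,-0.029,0.033,0,30],[0,0,0,-0.029,0.033,0,30],[0,0,0,-0.029,0.033,0,30],[0,0,0,-0.029,0.033,0,30],[0,0,0,-0.029,0.033,0,30],[0,0,0,-0.029,0.033,0,30],[0,0,0,0,0,0,30]]])

```text
time: 13.55
ee_pos: [0.4373, 0.0798, 0.1897]
eef_rot: [-0.673, 0.74, -0.001, -0.0]
ft_force: [0.2, -0.2, 0.7]
width: 0.0261
```

```bash
python3 - <<'E'
from h import *
goto([-168,87,90])
c=camera('scene');save('s9.png',c['frame'][100:310,140:380].repeat(3,0).repeat(3,1)[:600,:800])
c=camera('wrist');save('w9.png',c['frame'])
E
```

```text
t 13.55 tray mm [-163.1   88.3  189.7] F(tray) [ 0.2 -0.2  0.7] w 26.1 axes x,y,z [[0.005, -1.0, 0.002], [-1.0, -0.005, -0.001], [0.001, -0.002, -1.0]]
turn rotvec tool [-0.0013 -0.0017  0.0045] shift tool now (m) [0.0011 0.005  0.0997] shift after turn [0.0013 0.0049 0.0997]
```

View pics/s9.png

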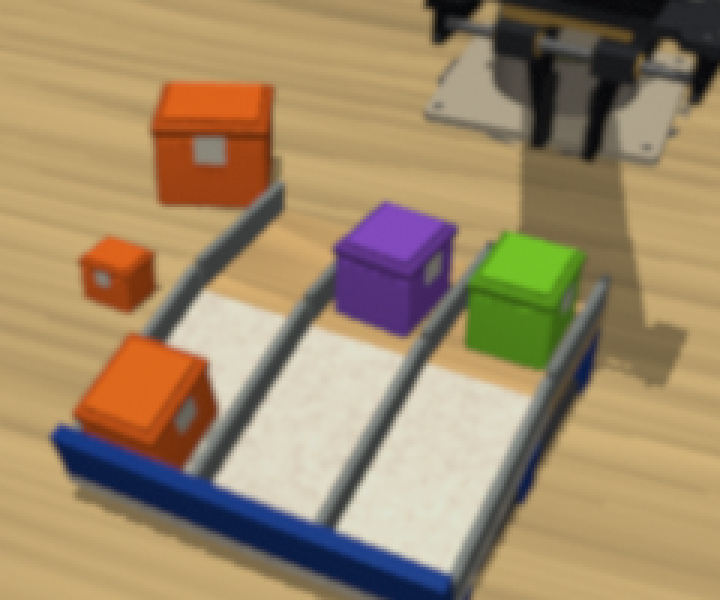

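View pics/w9.png

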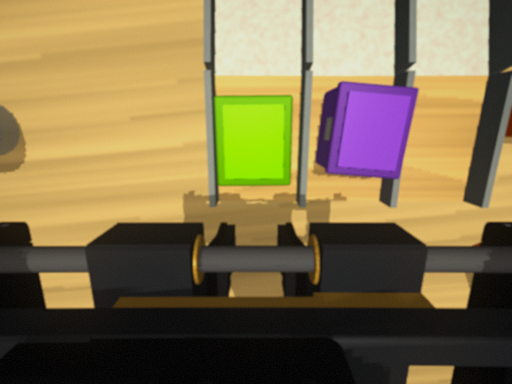

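arm_command(commands=[[[0,0,0.0045,0.001,0.005,0.02,30],[0,0,0,0,0,0.025,30],[0,0,0,0,0,0.025,30],[0,0,0,0,0,0.02,30],[0,0,0,0,0,0.01,30],[0,0,0,0,0,0,30],[0,0,0,0,-0.005,0,30],[0,0,0,0,-0.005,0,30],[0,0,0,0,-0.005,0,30],[0,0,0,0,-0.005,0,30],[0,0,0,0,-0.005,0,30],[0,0,0,0,-0.005,0,30],[0,0,0,0,0,0,30]]])

```text
time: 15.28
ee_pos: [0.4645, 0.0743, 0.0893]
eef_rot: [-0.67, 0.743, -0.0, 0.0]
ft_force: [0.1, 0.4, 0.5]
width: 0.0259
```

```bash
python3 - <<'E'
from h import *
tray()
c=camera('scene');save('s10.png',c['frame'][100:310,140:380].repeat(3,0).repeat(3,1)[:600,:800])
c=camera('wrist');save('w10.png',c['frame'])
E
```

```text
t 15.275 tray mm [-135.5   85.5   89.3] F(tray) [0.  0.4 0.5] w 25.9 axes x,y,z [[-0.004, -1.0, -0.0], [-1.0, 0.004, -0.001], [0.001, 0.0, -1.0]]
```

View pics/s10.png

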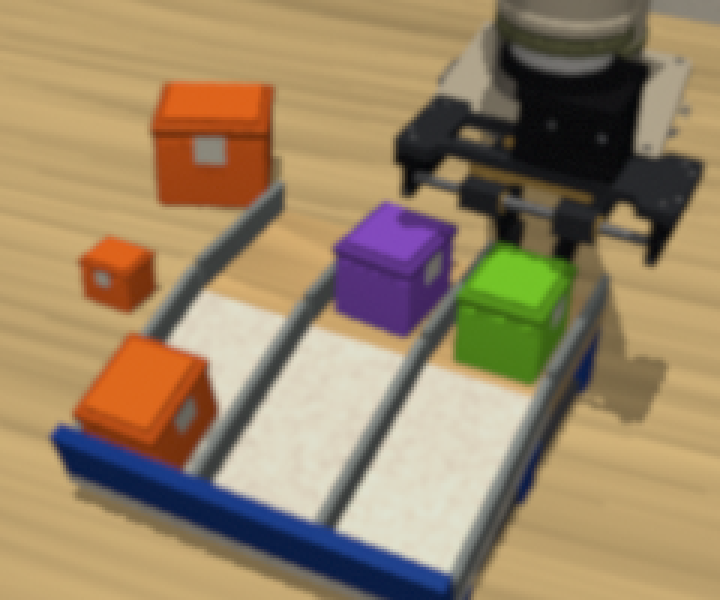

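View pics/w10.png

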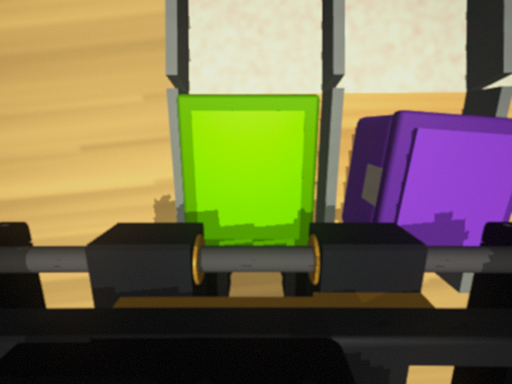

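arm_command(commands=[[[0,0,-0.004,0,-0.004,-0.002,30],[0,0,0,0,-0.005,0,30],[0,0,0,0,-0.005,0,30],[0,0,0,0,-0.005,0,30],[0,0,0,0,-0.005,0,30],[0,0,0,0,-0.005,0,30],[0,0,0,0,-0.005,0,30],[0,0,0,0,-0.005,0,30],[0,0,0,0,-0.005,0,30],[0,0,0,0,-0.005,0,30],[0,0,0,0,-0.005,0,30],[0,0,0,0,-0.005,0,30],[0,0,0,0,0,0,30]]])

```text
time: 17.0
ee_pos: [0.5232, 0.0684, 0.0913]
eef_rot: [-0.671, 0.741, -0.0, 0.0]
ft_force: [0.1, -0.5, 0.3]
width: 0.0262
```

```bash
python3 - <<'E'
from h import *
tray()
c=camera('wrist');save('w11.png',c['frame'])
E
```

```text
t 17.0 tray mm [-76.5  85.4  91.3] F(tray) [ 0.1 -0.5  0.3] w 26.2 axes x,y,z [[-0.0, -1.0, -0.0], [-1.0, 0.0, -0.001], [0.001, 0.0, -1.0]]
```

View pics/w11.png

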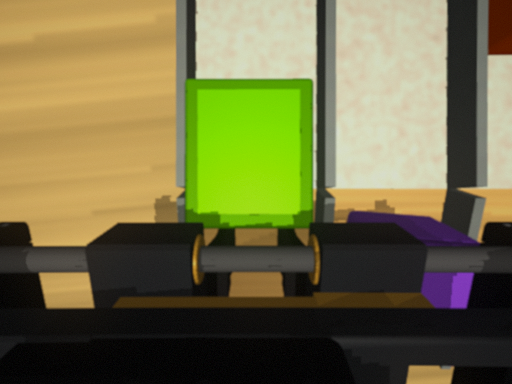

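arm_command(commands=[[[0,0,0,0,-0.005,0,30],[0,0,0,0,-0.005,0,30],[0,0,0,0,-0.005,0,30],[0,0,0,0,-0.005,0.001,30],[0,0,0,0,-0.005,0.001,30],[0,0,0,0,-0.005,0.001,30],[0,0,0,0,-0.005,0.001,30],[0,0,0,0,-0.005,0.001,30],[0,0,0,0,-0.005,0.001,30],[0,0,0,0,-0.005,0.001,30],[0,0,0,0,-0.002,0.002,30],[0,0,0,0,0.003,0,30],[-0.087,0,0,0,0,0,30],[-0.087,0,0,0,0,0,30],[-0.087,0,0,0,0,0,30],[0,0,0,0,0,0,30]]])

```text
time: 19.05
ee_pos: [0.5718, 0.0635, 0.0815]
eef_rot: [-0.665, 0.735, 0.097, -0.087]
ft_force: [-0.8, 0.7, -0.7]
width: 0.0262
```

```bash
python3 - <<'E'
from h import *
slope()
c=camera('scene');save('s12.png',c['frame'][100:310,140:380].repeat(3,0).repeat(3,1)[:600,:800])
c=camera('wrist');save('w12.png',c['frame'])
E
```

```text
t 19.05 tray mm [-27.7  85.3  81.5] F(tray) [-0.9  0.6 -0.7] w 26.2 axes x,y,z [[-0.001, -1.0, -0.0], [-0.966, 0.001, 0.259], [-0.259, 0.001, -0.966]]
s 17.3 perp 21.7 F along -0.7
```

View pics/s12.png

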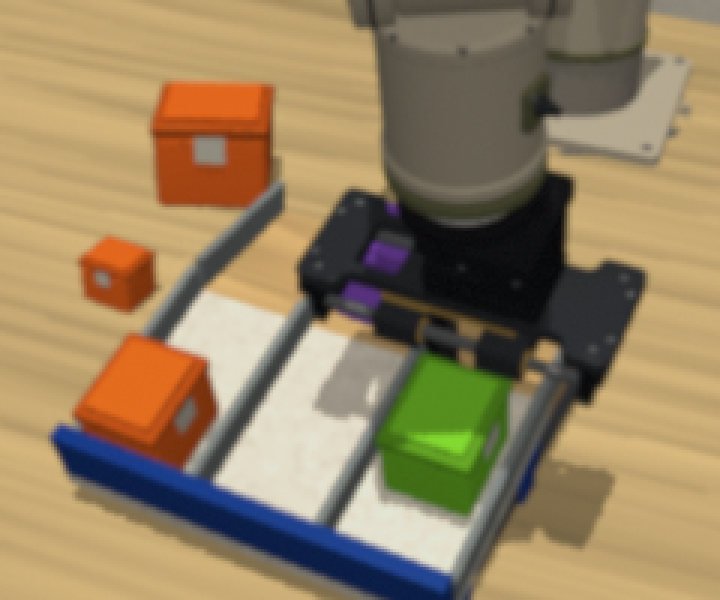

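View pics/w12.png

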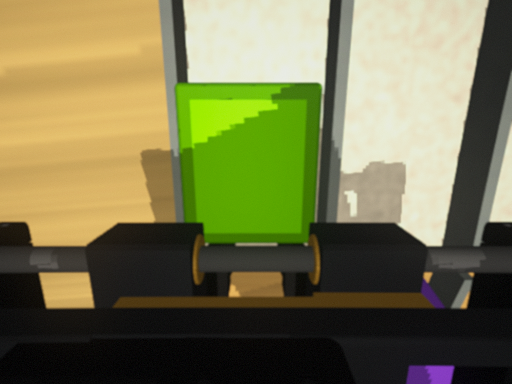

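arm_command(commands=[[[0,0,0,0,-0.005,0,30],[0,0,0,0,-0.005,0,30],[0,0,0,0,-0.005,0,30],[0,0,0,0,-0.005,0,30],[0,0,0,0,-0.005,0,30],[0,0,0,0,-0.005,0,30],[0,0,0,0,-0.005,0,30],[0,0,0,0,-0.005,0,30],[0,0,0,0,-0.005,0,30],[0,0,0,0,-0.004,0,30],[0,0,0,0,-0.003,0,30],[0,0,0,0,-0.002,0,30],[0,0,0,0,-0.002,0,30],[0,0,0,0,0,0,30]]])

```text
time: 20.9
ee_pos: [0.6254, 0.0583, 0.0679]
eef_rot: [-0.666, 0.735, 0.096, -0.087]
ft_force: [-0.6, -0.2, -0.2]
width: 0.0263
```

```bash
python3 - <<'E'
from h import *
slope()
E
```

```text
t 20.9 tray mm [26.2 85.4 67.9] F(tray) [-0.6 -0.3 -0.2] w 26.3 axes x,y,z [[-0.0, -1.0, 0.0], [-0.966, 0.0, 0.258], [-0.258, -0.0, -0.966]]
s 72.9 perp 22.5 F along -0.5
```

arm_command(commands=[[[0,0,0,0,-0.001,0,30],[0,0,0,0,-0.001,0,30],[0,0,0,0,0,0,30]]])

```text
time: 21.28
ee_pos: [0.6273, 0.0581, 0.0674]
eef_rot: [-0.666, 0.735, 0.096, -0.087]
ft_force: [0.0, 0.1, 0.7]
width: 0.0258
```

```bash
python3 - <<'E'
from h import *
slope()
c=camera('wrist');save('w13.png',c['frame'])
E
```

```text
t 21.275 tray mm [28.  85.4 67.4] F(tray) [-0.   0.1  0.7] w 25.8 axes x,y,z [[0.0, -1.0, 0.0], [-0.966, 0.0, 0.258], [-0.258, -0.0, -0.966]]
s 74.8 perp 22.5 F along -0.2
```

View pics/w13.png

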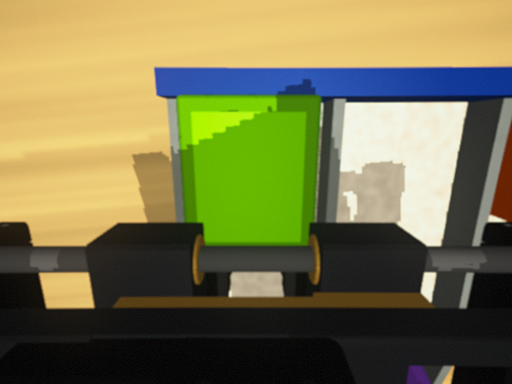

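arm_command(commands=[[[0,0,0,0,-0.001,0,30],[0,0,0,0,-0.001,0,30],[0,0,0,0,0,0,30]]])

```text
time: 21.7
ee_pos: [0.6282, 0.0581, 0.0672]
eef_rot: [-0.666, 0.735, 0.097, -0.088]
ft_force: [-6.4, -0.4, 5.1]
width: 0.0262
```

```bash
python3 - <<'E'
from h import *
slope()
E
```

```text
t 21.7 tray mm [29.  85.5 67.2] F(tray) [-6.4 -1.   5.1] w 26.2 axes x,y,z [[0.0, -1.0, 0.0], [-0.966, -0.0, 0.26], [-0.26, -0.001, -0.966]]
s 75.7 perp 22.5 F along -7.5
```

arm_command(commands=[[[0,0,0,0,-0.001,0,30],[0,0,0,0,0,0,30],[0,0,0,0,0.003,0,30],[0,0,0,0,0.003,0,30],[0,0,0,0,0.01,0,30],[0,0,0,0,0.01,0,30],[0,0,0,0,0,-0.03,30],[0,0,0,0,0,-0.04,30],[0,0,0,0,0,-0.04,30],[0.087,0,0,0,0,-0.01,30],[0.087,0,0,0,0,-0.02,30],[0.088,0,0,0,0,0,30],[0,0,0,-0.04,0,0,30],[0,0,0,-0.05,0,0,30],[0,0,0,-0.05,0,0,30],[0,0,0,-0.05,0,0,30],[0,0,0,-0.05,0,0,30],[0,0,0,0,0,0,30]]])

```text
time: 23.95
ee_pos: [0.6603, 0.3016, 0.2085]
eef_rot: [-0.674, 0.739, 0.001, 0.001]
ft_force: [-0.7, 0.2, 0.9]
width: 0.0262
```

```bash
python3 - <<'E'
from h import *
slope()
c=camera('scene');save('s14.png',c['frame'][100:310,140:380].repeat(3,0).repeat(3,1)[:600,:800])
c=camera('top');save('t14.png',cv2.resize(c['frame'][50:230,140:370],None,fx=3.3,fy=3.3,interpolation=cv2.INTER_CUBIC))
E
```

```text
t 23.95 tray mm [ 36.9 331.  208.5] F(tray) [-0.7  0.1  0.9] w 26.2 axes x,y,z [[0.007, -1.0, -0.002], [-1.0, -0.007, 0.001], [-0.001, 0.002, -1.0]]
s 46.8 perp 161.1 F along -0.9
```

View pics/s14.png

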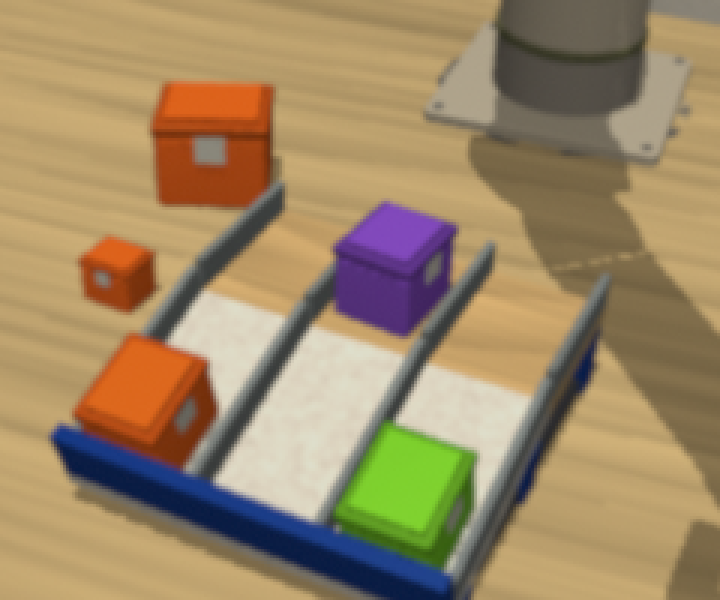

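View pics/t14.png

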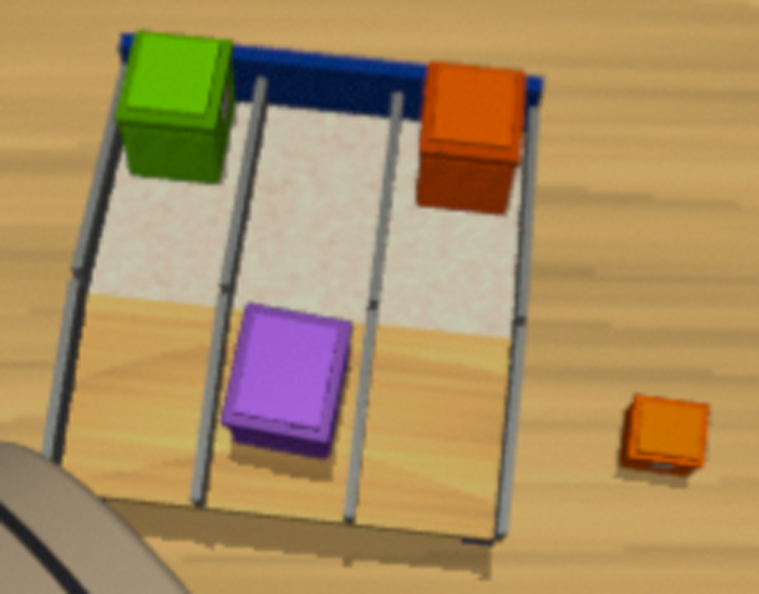

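```bash
python3 - <<'E'
from h import *
c=camera('top')
f=lambda u,v,z:(TR.inv().apply(onz(c,140+u/3.3,50+v/3.3,z)-T0)*1000)[:2].round(1)
print('rear bottom edge, expect x 32')
print('gr',f(130,177,.043),f(221,184,.043)); print('or',f(417,204,.043),f(506,213,.043))
z=.083+.018
print('lid rear top edge, expect x 47.6 z 101')
print('gr',f(118,118,z),f(220,125,z)); print('or',f(418,153,z),f(520,160,z))
h=cv2.cvtColor(c['frame'],cv2.COLOR_RGB2HSV)
m=((h[...,0]>=125)&(h[...,0]<=145)&(h[...,1]>120)&(h[...,2]>50)).astype(np.uint8)
k=max(cv2.findContours(m,0,1)[0],key=cv2.contourArea); print(cv2.minAreaRect(k))
E
```

```text
rear bottom edge, expect x 32
gr [ 34.6 117.4] [36.2 60.6]
or [ 36.5 -61.7] [  36.8 -117.1]
lid rear top edge, expect x 47.6 z 101
gr [ 46.2 116. ] [48.3 56.6]
or [ 43.7 -59. ] [  46.1 -118. ]
((226.32691955566406, 164.86537170410156), (33.14362716674805, 41.18438720703125), 11.309932708740234)
```

```bash
python3 -c "
from bench import *
print(close_job())"
```

```text
the job is handed in; nothing more can be done
None
```

I slid the orange box and then the green box down their lanes to the blue stop and handed the job in at about 24 s. I pushed each one from behind with the partly open fingers and lifted neither.

**Contact with the stop:** both boxes stopped with the TCP about 75.5 mm down the slope, where I had calculated it would be. Force rose there, to about 19 N for orange and at least 7.5 N for green. I pushed green 1 mm further and took no reading after that.

**Final pictures, with the arm clear:**
- **Against the stop:** both boxes sit flat on the slope against it. The stop itself is hidden behind them in these views, so contact rests on the force readings.
- **Squareness:** rear edges picked by hand from the top picture put both boxes within about 2 degrees of square.
- **Edge positions:** these came out within about 4 mm of expected at the lid. At the bottom edge they read 3–5 mm too far downhill. That would mean the boxes had gone past the stop, so I take it as pixel-picking error.
- **Purple box:** its outline matches the first picture to 0.1–0.2 pixel, so it did not move.

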